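Cover the glass moulds with their own covers

TASK

Two empty glass moulds, one round and one square, stand open on the workshop bench. Put the matching full-size cover on each, round on round and square on square, its plug down inside the mouth so that the plate lies flat on the rim all round, the square one turned to line up with the sides of its mould. The spare small round cover belongs to another mould and is not needed.

Things in the scene. Friction and masses are not known exactly. Their poses are not given: they have to be found in the camera images.
- round_mould_rim (a point): Dark cast-iron round mould, open at the top: 110 mm diameter outside, 70 high, walls 11 thick, cavity 88 in diameter and about 60 deep, 2 to 4 kg. It stands loose and upright on the bench. The point is the centre of the open mouth, level with the rim (70 above the bench); z is up.
- square_mould_rim (a point): Dark cast-iron square mould, open at the top: 110 x 110 mm outside, 70 high, walls 11 thick, cavity 88 x 88 and about 60 deep, 2 to 4 kg. It stands loose and upright on the bench. The point is the centre of the open mouth, level with the rim (70 above the bench); z is up; x and y run parallel to its sides.
- round_cover_knob (a point): Aluminium round cover, right way up on the bench, 0.3 to 0.5 kg, 56 mm high: plate 110 mm in diameter, 6 thick; under it a plug 72 in diameter, 10 deep; on top a knob: dark wooden head 32 in diameter, 20 high, on an 18 mm stem. Point: middle of the knob's wooden head, on the cover's axis, 46 above the plug's underside, 36 above the plate's underside; z up. (The spare, not listed, is 78 in diameter.)
- square_cover_handle (a point): Aluminium square cover, right way up on the bench, 0.3 to 0.5 kg, 56 mm high: plate 110 x 110 mm, 6 thick; under it a plug 74 x 74, 10 deep; on top a handle: dark wooden bar 70 long, 16 wide, 20 high, on two short legs. Point: middle of the wooden bar, on the cover's axis, 46 above the plug's underside, 36 above the plate's underside; z up; x along the bar, y across it, parallel to the sides.
Things that resemble listed ones, but are neither listed nor needed, are in the scene too. Leave any green or purple look-alike of the part that bears round_cover_knob alone. Leave any purple or yellow look-alike of the part that bears square_cover_handle alone.

How it is judged (in metres and radians):
At the end, for the whole second after the job is handed in: The round cover sits on the round mould and the square cover on the square mould: each centred within 13 mm, plate on the rim within 5 mm in height, cover and mould level within 5 degrees, and the square cover's sides parallel to the mould's within 15 degrees (any quarter turn) (horizontal distance between round_cover_knob and round_mould_rim below 0.013 m and z of round_cover_knob in the frame of round_mould_rim between 0.031 and 0.041 m and angle between each of round_cover_knob, round_mould_rim, square_cover_handle, square_mould_rim's own z axis and vertical below 0.09 rad and horizontal distance between square_cover_handle and square_mould_rim below 0.013 m and z of square_cover_handle in the frame of square_mould_rim between 0.031 and 0.041 m and (angle between the x axis of square_cover_handle and the x axis of square_mould_rim, either way round below 0.26 rad or angle between the x axis of square_cover_handle and the y axis of square_mould_rim, either way round below 0.26 rad)); the robot touches nothing.
It also fails if it takes over 54 s, if anything falls off the work surface, if the arm or the gripper's body presses on something with over 40 N, if the wrist force passes 120 N, or if a joint passes its speed limit or range.

ROBOT

A 6-joint arm with a two-finger parallel gripper is mounted at the origin on the work surface. World frame = base frame: x ahead of the robot, y to its left, z up, the work surface at z = 0. Lengths are in mm, angles in rad, forces in N, time in s.
With the tool pointing down it reaches from about 300 to 775 mm from the base axis. Payload 14.6 kg.
Tool frame: the origin (TCP) lies midway between the tips of the shut fingers; the grasp point (between the pads) lies 19 mm behind it (manip.grip_point_offset is the distance from the TCP to the grasp point, in mm); x points along the fingers, z is the direction in which the jaws open and shut, and the axes are right-handed (so a half turn about x gives the same grasp; the last joint's range is limited). The gripper opens to 94 mm and grips with 3 to 60 N. Pads are 16 mm wide; open, the fingers measure 119 mm over their backs; the gripper's body (75 mm by 177 mm) begins 78 mm behind the grasp point.
Start: joints at [-1.372, 0.3, 1.521, -0, 1.321, -0.067], TCP at [144.468, -530.677, 205.446] pointing down, gripper open.
Joint ranges: [-3.03, 3.03], [-0.79, 2.21], [0.23, 2.52], [-1.04, 4.18], [0, 3.07], [-2.55, 2.55]. Speed limits (rad/s): [2.22, 2.22, 2.57, 3.14, 3.14, 3.14].

INTERFACE

Orientations are given as [roll, pitch, yaw] about the fixed x, y, z axes, in that order (R = Rz(yaw) Ry(pitch) Rx(roll)).
In Python, from cell import manip, camera, calibration, order gives the robot as it stands.
- The arm moves only by the tool jog_arm, never from a script. Its arguments are lists of equal length, an entry for each row: "turn": the turn, a rotation vector about the tool's x, y, z in degrees, a list of three; "dp": the shift along the tool's x, y, z in cm, a list of three; "gripper": the closure, from 0 (fully open) to 1 (shut). In form: {"turn": [[ax, ay, az], ...], "dp": [[tx, ty, tz], ...], "gripper": [gripper, ...]}. A call has 1 to 8 rows; each row shifts and turns the pose as measured when the row begins, along the tool's axes as they then stand; what a row does not reach is not made up. A row lasts 1/8 s, in which the tool goes at most 62.5 mm and 10.7 degrees, less where a joint would pass 70% of its speed; a pose out of reach is approached as far as the arm can. A call is refused whole if a number of a shift passes 6.25 or a number of a turn 10.7, either way. A call with a gripper value outside its range is refused whole. The fingers move at their own pace and stop on an object; "grip_force" is the grip in N (left out, the last holds). Time passes only in rows, so rows that do not move let the fingers close. It gives the time, the measured TCP pose, the force and the opening at its end, in the units of the state.
- manip.read_state(): the state, without advancing time (a new reading comes with each control period).
- camera(name): name is "side" or "top" or "wrist"; returns (picture, depth): 400x640x3 uint8, red, green, blue; 400x640 float32, mm along the optical axis (not along the pixel's ray), 0 where there is no reading.
- calibration(name): a dict with "K" (3x3 intrinsics, pixels), "world_from_camera" (4x4, takes a point from camera to world coordinates). Camera axes: x right, y down, z forward; pixel columns grow to the right and rows downward; lengths in mm; the calibration is good to about 2 mm. A picture is of the moment at which its call begins: read the wrist's pose just before it. calibration takes no time and is no camera call; for the wrist camera it gives the pose at the moment of the call.
- order.sign_off(): hands the job in, once; it reports no verdict.
The state is a dict: "clock": time; "joints": joint angles; "qd": joint speeds; "effort": joint torques, N m; "eef_pos": TCP position; "eef_rot": TCP orientation; "wrist_force": force on the tool from outside, world axes, zero at the start; "moment": the same for the moment, N m; "finger_gap": finger opening in mm.
Only numpy, scipy, OpenCV 4.12 (cv2) and the standard library are available. Lean on these libraries where they do the work, as an engineer would, in place of code of your own. Each camera call takes 0.05 s, during which the arm holds its last target.

## Working session

There is one attempt and no reset: what is moved stays moved. The work goes in short steps, Python scripts to look and compute and a tool call to move; the robot and the scene stay as the last step left them, time stands still between calls to the robot, and variables do not carry over. Pictures are saved under pics/ and viewed, and the job is handed in when it is done.

Besides the shell and the picture viewer there is one more tool, called after "Emit:" as name(argument=value, ...) on one line, values as JSON. jog_arm: Moves the arm, as the interface text tells. Its arguments: {"type":"object","properties":{"turn":{"type":"array","items":{"type":"array","items":{"type":"number"}}},"dp":{"type":"array","items":{"type":"array","items":{"type":"number"}}},"gripper":{"type":"array","items":{"type":"number"}},"grip_force":{"type":"number"}},"required":["turn","dp","gripper"]}

```bash
mkdir -p pics; ls; python3 - <<'E'
from cell import manip,camera,calibration
import cv2,numpy as np
print(manip.read_state())
for n in ("top","side"):
    p,d=camera(n); np.savez(f"pics/{n}0.npz",p=p,d=d)
    cv2.imwrite(f"pics/{n}0.png",p[:,:,::-1])
    c=calibration(n); print(n,c)
E
```

```text
pics
{'clock': 0.0, 'joints': array([-1.37158154e+00,  3.00469926e-01,  1.52157463e+00, -7.60315925e-06,
        1.32070625e+00, -6.65932821e-02]), 'qd': array([-2.39428815e-04, -9.15824893e-06,  3.35588506e-04, -1.06873017e-03,
       -9.08028371e-04,  3.27517443e-04]), 'effort': array([-9.06270907e-04, -5.31805301e+01, -3.52737021e+01,  7.06948643e-02,
        2.43975531e-02, -7.58648594e-05]), 'eef_pos': array([ 144.42576635, -530.42698105,  204.8897071 ]), 'eef_rot': array([3.08135811, 1.56963816, 1.77637174]), 'wrist_force': array([0.67356013, 0.1185869 , 0.8214124 ]), 'moment': array([ 0.00668956, -0.0108869 , -0.01646947]), 'finger_gap': 94.10481216790069}
top {'K': array([[430.67212645,   0.        , 315.8188322 ],
       [  0.        , 430.67212645, 203.73185718],
       [  0.        ,   0.        ,   1.        ]]), 'world_from_camera': array([[-2.78808717e-02, -9.96242210e-01,  8.20007062e-02,
         3.97734189e+02],
       [-9.99606712e-01,  2.75395126e-02, -5.29119390e-03,
        -7.64314610e+01],
       [ 3.01305123e-03, -8.21159794e-02, -9.96618226e-01,
         1.41355209e+03],
       [ 0.00000000e+00,  0.00000000e+00,  0.00000000e+00,
         1.00000000e+00]])}
side {'K': array([[516.53308429,   0.        , 315.03744922],
       [  0.        , 516.53308429, 195.66276387],
       [  0.        ,   0.        ,   1.        ]]), 'world_from_camera': array([[-8.71485684e-01, -3.87074989e-01,  3.01140590e-01,
         4.31148814e+01],
       [-4.90403007e-01,  6.82561407e-01, -5.41862360e-01,
         7.73234685e+02],
       [ 4.19442252e-03, -6.19905540e-01, -7.84665233e-01,
         1.29103927e+03],
       [ 0.00000000e+00,  0.00000000e+00,  0.00000000e+00,
         1.00000000e+00]])}
```

View pics/top0.png

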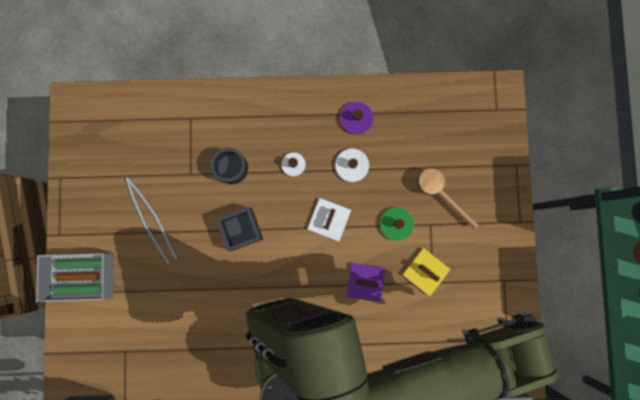

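View pics/side0.png

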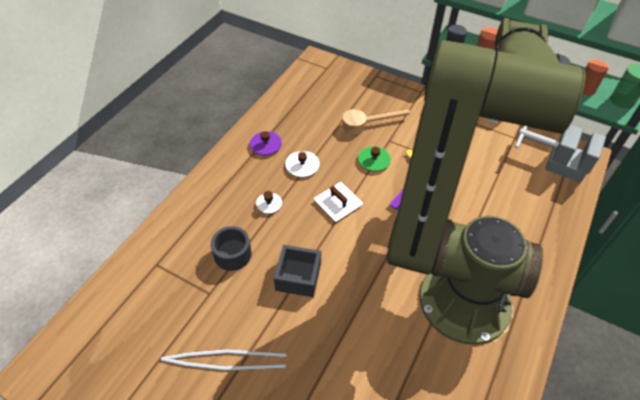

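The top view shows these candidates:
- Round cover: silver at (351,165). The spare small one is at (293,164), purple at (355,118) and green at (396,223).
- Square cover: silver at (329,219). Purple is at (366,283) and yellow at (427,271).
- Moulds: round at (229,166), square at (240,229).

By the description I choose the silver full-size covers. Next I'll measure them and check the choice in a close crop.

```bash
cat > h.py <<'E'
import numpy as np,cv2
from cell import manip,camera,calibration
def world(d,n,c=None):
    c=c or calibration(n);K=c["K"];T=c["world_from_camera"]
    v,u=np.mgrid[:400,:640]
    P=np.stack([(u-K[0,2])/K[0,0]*d,(v-K[1,2])/K[1,1]*d,d],-1)
    return P@T[:3,:3].T+T[:3,3]
def ray(uv,z,n,c=None):
    c=c or calibration(n);K=c["K"];T=c["world_from_camera"]
    uv=np.atleast_2d(uv).astype(float)
    r=np.c_[(uv[:,0]-K[0,2])/K[0,0],(uv[:,1]-K[1,2])/K[1,1],np.ones(len(uv))]@T[:3,:3].T
    o=T[:3,3]; return o+r*((z-o[2])/r[:,2])[:,None]
E
python3 - <<'E'
from h import *
for n in ("top","side"):
    f=np.load(f"pics/{n}0.npz");p,d=f["p"],f["d"]
    W=world(d,n); hsv=cv2.cvtColor(p,cv2.COLOR_RGB2HSV)
    wr=(W[...,0]>250)&(W[...,0]<750)&(W[...,1]<250)&(W[...,1]>-300)&(d>0)
    print(n,"table z",np.median(W[wr][:,2]))
    white=((hsv[...,1]<60)&(hsv[...,2]>140)&wr).astype(np.uint8)
    white=cv2.morphologyEx(white,cv2.MORPH_CLOSE,np.ones((9,9)))
    dark=((hsv[...,2]<75)&wr&(W[...,2]>3)&(W[...,2]<90)).astype(np.uint8)
    for nm,m,z in(("white",white,16),("dark",dark,70)):
        cs,_=cv2.findContours(m,cv2.RETR_EXTERNAL,cv2.CHAIN_APPROX_NONE)
        for c in cs:
            if cv2.contourArea(c)<150: continue
            q=ray(c[:,0],z,n)[:,:2].astype(np.float32)
            (cx,cy),(w,h),a=cv2.minAreaRect(q)
            mm=np.zeros_like(m);cv2.drawContours(mm,[c],-1,1,-1)
            print(n,nm,c[:,0].mean(0).round(),"ctr",round(cx,1),round(cy,1),"size",round(w),round(h),"ang",round(a,1),"zmed",np.percentile(W[mm>0][:,2],[10,50,90]).round(1))
    if n=="top": cv2.imwrite("pics/crop1.png",cv2.resize(p[100:300,190:450,::-1],None,fx=3,fy=3,interpolation=cv2.INTER_CUBIC))
E
```

```text
top table z 1.0669882378240345
top white [329. 219.] ctr 461.0 -125.6 size 113 115 ang 67.3 zmed [10.4 15.7 22.7]
top white [294. 164.] ctr 645.6 -14.3 size 77 77 ang 43.3 zmed [ 9.7 16.4 54.5]
top white [352. 165.] ctr 637.9 -206.9 size 112 110 ang 43.0 zmed [10.7 16.3 23.2]
top dark [242. 227.] ctr 438.6 157.8 size 110 116 ang 18.4 zmed [ 7.9 13.3 69.4]
top dark [229. 165.] ctr 634.7 188.5 size 122 102 ang 61.7 zmed [ 7.9 18.8 70.5]
side table z 2.106787747506587
side white [269. 203.] ctr 642.7 -10.1 size 80 76 ang 40.8 zmed [11.8 17.5 50.8]
side white [338. 201.] ctr 460.4 -124.5 size 118 117 ang 67.7 zmed [11.7 17.1 48.5]
side white [302. 164.] ctr 637.1 -205.1 size 113 111 ang 29.6 zmed [10.3 16.9 47.9]
side dark [294. 287.] ctr 410.9 227.3 size 110 36 ang 20.4 zmed [10.9 39.3 64.4]
side dark [298. 264.] ctr 437.1 159.5 size 87 86 ang 18.9 zmed [ 9.6 15.6 59. ]
side dark [232. 259.] ctr 600.1 235.9 size 101 68 ang 40.9 zmed [13.8 38.3 64. ]
side dark [230. 241.] ctr 640.6 188.5 size 86 81 ang 7.3 zmed [ 8.9 21.2 60.8]
```

View pics/crop1.png

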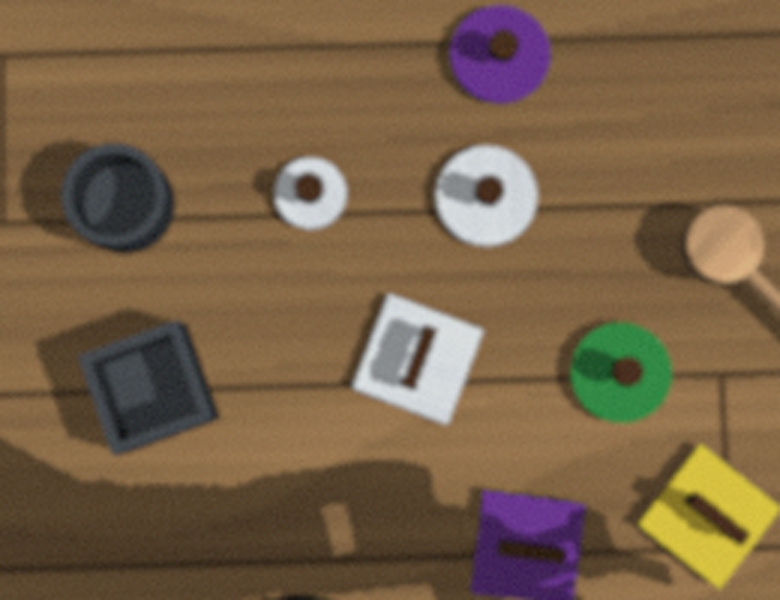

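The crop confirms the choice: the silver square with the bar and the large silver round are the full-size covers, and the spare is visibly smaller (77 mm). Next I'll measure the rims and knobs more precisely.

```bash
cat >> h.py <<'E'
from scipy.spatial.transform import Rotation as Ro
def goal(x,y,z,jaw,s=None):
    """report total shift in tool axes (cm), as now oriented, and turn (deg, tool axes) to pose pointing down with jaw line at angle jaw (mod 180)"""
    s=s or manip.read_state(); R=Ro.from_euler('xyz',s['eef_rot']).as_matrix()
    dp=R.T@(np.array([x,y,z])-s['eef_pos'])/10
    cur=np.degrees(np.arctan2(R[1,2],R[0,2]))
    out=[]
    for k in (0,180):
        a=np.radians(jaw+k); zx=np.array([np.cos(a),np.sin(a),0]); xx=np.array([0,0,-1.]); yy=np.cross(zx,xx)
        G=np.c_[xx,yy,zx]; out.append(np.degrees(Ro.from_matrix(R.T@G).as_rotvec()).round(1))
    print("t",round(s['clock'],2),"pos",s['eef_pos'].round(1),"jaw",round(cur,1),"j6",s['joints'][5].round(2),"gap",round(s['finger_gap'],1))
    print("dp_cm",dp.round(2),"turn",out[0],"or",out[1])
    print("axes world y_t",R[:,1].round(2),"z_t",R[:,2].round(2),"x_t",R[:,0].round(3))
E
python3 - <<'E'
from h import *
for n in ("top","side"):
    f=np.load(f"pics/{n}0.npz");p,d=f["p"],f["d"]
    W=world(d,n); hsv=cv2.cvtColor(p,cv2.COLOR_RGB2HSV)
    for nm,(x,y),lo,hi in(("sqm",(438,158),58,80),("rdm",(637,188),58,80),("sqc",(461,-125),40,65),("rdc",(638,-206),40,65)):
        m=(abs(W[...,0]-x)<75)&(abs(W[...,1]-y)<75)&(W[...,2]>lo)&(W[...,2]<hi)&(d>0)
        q=W[m]; r=cv2.minAreaRect(q[:,:2].astype(np.float32)); e=cv2.fitEllipse(q[:,:2].astype(np.float32)) if len(q)>5 else 0
        # ray cast of mask hull on known plane
        cs=cv2.findNonZero(m.astype(np.uint8))[:,0]; zz=70 if 'm' in nm else 56
        qr=ray(cs,zz,n)[:,:2].astype(np.float32); r2=cv2.minAreaRect(qr)
        print(n,nm,len(q),"zmed",np.median(q[:,2]).round(1),"rect",np.round(r[0],1),np.round(r[1]),round(r[2],1),"| plane",np.round(r2[0],1),np.round(r2[1]),round(r2[2],1))
goal(461,-125,205,67.7)
E
```

```text
top sqm 502 zmed 69.2 rect [438.  161.7] [110. 111.] 18.5 | plane [437.9 161.1] [110. 111.] 18.5
top rdm 392 zmed 69.1 rect [640.5 191.6] [108. 107.] 43.7 | plane [640.2 191.3] [109. 107.] 43.7
top sqc 113 zmed 55.2 rect [ 461.5 -123.7] [16. 68.] 67.2 | plane [ 461.5 -123.7] [16. 69.] 67.2
top rdc 84 zmed 54.9 rect [ 638.  -204.5] [29. 30.] 89.7 | plane [ 636.5 -204.2] [29. 32.] 88.1
side sqm 710 zmed 70.0 rect [435.9 159.5] [112. 116.] 18.3 | plane [434.  162.7] [111. 118.] 18.4
side rdm 520 zmed 69.6 rect [638.1 191.2] [108. 111.] 35.4 | plane [636.4 193.8] [110. 113.] 29.5
side sqc 145 zmed 54.7 rect [ 459.3 -125.1] [20. 74.] 65.8 | plane [ 457.5 -120.4] [22. 78.] 66.3
side rdc 83 zmed 55.5 rect [ 635.  -204.5] [31. 32.] 8.2 | plane [ 631.9 -200.7] [29. 40.] 29.9
t 0.1 pos [ 144.4 -530.5  205. ] jaw -74.8 j6 -0.07 gap 94.2
dp_cm [ 3.000e-02  4.120e+01 -3.081e+01] turn [-1.425e+02 -0.000e+00 -1.000e-01] or [37.5 -0.1  0. ]
axes world y_t [0.96 0.26 0.  ] z_t [ 0.26 -0.96 -0.  ] x_t [-0.     0.001 -1.   ]
```

Emit:
jog_arm(turn=[[0, 0, 0], [0, 0, 0], [0, 0, 0], [0, 0, 0], [0, 0, 0], [0, 0, 0], [0, 0, 0], [0, 0, 0]], dp=[[0, 4.6, -3.4], [0, 4.6, -3.4], [0, 4.6, -3.4], [0, 4.6, -3.4], [0, 4.6, -3.4], [0, 4.6, -3.4], [0, 4.6, -3.4], [0, 4.6, -3.4]], gripper=[0, 0, 0, 0, 0, 0, 0, 0])

```text
clock: 1.1
eef_pos: [433.9, -161.8, 203.7]
eef_rot: [-3.073, 1.567, 1.899]
wrist_force: [0.1, -1.5, -0.1]
finger_gap: 94.2
```

```bash
python3 -c "
from h import *
goal(461,-124,205,67.5)"
```

```text
t 1.1 pos [ 433.9 -161.8  203.7] jaw -75.1 j6 0.87 gap 94.2
dp_cm [-0.12  3.59 -2.95] turn [-1.426e+02 -1.000e-01 -3.000e-01] or [37.4 -0.2  0.1]
axes world y_t [ 0.97  0.26 -0.  ] z_t [ 0.26 -0.97 -0.  ] x_t [-0.001  0.004 -1.   ]
```

Emit:
jog_arm(turn=[[9.4, 0, 0], [9.4, 0, 0], [9.4, 0, 0], [9.3, 0, 0], [0, 0, 0]], dp=[[0, 3.6, -2.95], [0, 0, 0], [2, 0, 0], [2, 0, 0], [0, 0, 0]], gripper=[0, 0, 0, 0, 0])

```text
clock: 1.72
eef_pos: [463.0, -118.4, 161.8]
eef_rot: [-2.102, 1.565, 2.203]
wrist_force: [-0.1, 0.2, 0.1]
finger_gap: 94.0
```

```bash
python3 - <<'E'
from h import *
goal(461,-124,28,67.5)
c=calibration("wrist");p,d=camera("wrist")
np.savez("pics/w1.npz",p=p,d=d)
cv2.imwrite("pics/w1.png",p[:,:,::-1])
W=world(d,"wrist",c)
m=(abs(W[...,0]-461)<70)&(abs(W[...,1]+124)<70)&(W[...,2]>46)&(W[...,2]<66)&(d>0)
print(m.sum())
if m.sum():
    print(cv2.minAreaRect(W[m][:,:2].astype(np.float32)),np.median(W[m][:,2]))
E
```

```text
t 1.73 pos [ 463.  -118.4  161.8] jaw -113.3 j6 1.65 gap 94.0
dp_cm [13.37  0.1   0.64] turn [179.2   0.4   0.3] or [-0.8 -0.2  0.3]
axes world y_t [ 0.92 -0.4  -0.  ] z_t [-0.4  -0.92 -0.  ] x_t [-0.003  0.005 -1.   ]
1508
((459.6792907714844, -126.90775299072266), (15.568166732788086, 69.86579895019531), 67.39917755126953) 55.04614622226853
```

View pics/w1.png

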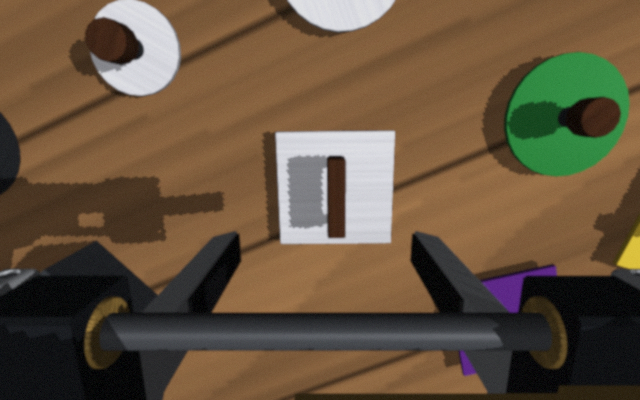

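The wrist picture shows the silver square cover at (335,187). Its bar at (336,197) is parallel to the pads and the fingers are free on both sides. I'll descend.

Emit:
jog_arm(turn=[[-0.8, 0, 0], [0, 0, 0], [0, 0, 0], [0, 0, 0]], dp=[[4.5, 0.05, 0.73], [4.5, 0, 0], [3.0, 0, 0], [0, 0, 0]], gripper=[0, 0, 0, 0])

```text
clock: 2.28
eef_pos: [463.4, -126.4, 43.9]
eef_rot: [2.322, 1.566, 0.376]
wrist_force: [-0.4, -0.2, 0.2]
finger_gap: 93.7
```

```bash
python3 -c "
from h import *
goal(460.5,-125.3,28,67.4)"
```

```text
t 2.27 pos [ 463.4 -126.4   43.9] jaw -111.5 j6 1.6 gap 93.7
dp_cm [ 1.59 -0.32  0.01] turn [-178.9    0.3   -0.3] or [ 1.1 -0.2 -0.2]
axes world y_t [ 0.93 -0.37  0.  ] z_t [-0.37 -0.93 -0.  ] x_t [ 0.005  0.002 -1.   ]
```

Emit:
jog_arm(turn=[[1.1, 0, 0], [0, 0, 0], [0, 0, 0], [0, 0, 0], [0, 0, 0], [0, 0, 0], [0, 0, 0], [0, 0, 0]], dp=[[1.5, -0.3, 0], [0, 0, 0], [0, 0, 0], [0, 0, 0], [0, 0, 0], [0, 0, 0], [0, 0, 0], [0, 0, 0]], gripper=[0, 0, 1, 1, 1, 1, 1, 1], grip_force=35)

```text
clock: 3.28
eef_pos: [463.0, -126.1, 32.6]
eef_rot: [1.914, 1.56, -0.049]
wrist_force: [-0.7, -0.7, 0.0]
finger_gap: 37.3
```

```bash
python3 -c "
from h import *
goal(460.5,-125.3,28,67.4)"
```

```text
t 3.27 pos [ 463.  -126.1   32.6] jaw -112.5 j6 1.62 gap 37.3
dp_cm [ 0.46 -0.27  0.02] turn [-179.9    0.9   -0.3] or [ 0.1 -0.2 -0.6]
axes world y_t [ 0.92 -0.38  0.01] z_t [-0.38 -0.92 -0.  ] x_t [ 0.011 -0.001 -1.   ]
```

Emit:
jog_arm(turn=[[0, 0, -0.6], [0, 0, 0], [0, 0, 0], [0, 0, 0], [0, 0, 0]], dp=[[0.6, -0.3, 0], [0, 0, 0], [0, 0, 0], [0, 0, 0], [0, 0, 0]], gripper=[0.6, 1, 1, 1, 1])

```text
clock: 3.9
eef_pos: [459.9, -124.9, 25.9]
eef_rot: [-2.739, 1.567, 1.581]
wrist_force: [0.4, 0.7, 0.3]
finger_gap: 15.4
```

```bash
python3 -c "
from h import *
goal(460.5,-125.3,28,67.4)"
```

```text
t 3.9 pos [ 459.9 -124.9   25.9] jaw -112.5 j6 1.62 gap 15.4
dp_cm [-0.21  0.07  0.01] turn [-1.799e+02 -1.000e-01 -3.000e-01] or [ 0.1 -0.2  0.1]
axes world y_t [ 0.92 -0.38 -0.  ] z_t [-0.38 -0.92 -0.  ] x_t [-0.     0.004 -1.   ]
```

Emit:
jog_arm(turn=[[0, 0, 0], [0, 0, 0], [0, 0, 0], [0, 0, 0], [0, 0, 0]], dp=[[0, 0, 0], [-2, 0, 0], [-4, 0, 0], [-4, 0, 0], [-2, 0, 0]], gripper=[1, 1, 1, 1, 1])

```text
clock: 4.53
eef_pos: [457.8, -124.4, 146.3]
eef_rot: [-1.94, 1.561, 2.38]
wrist_force: [-0.7, 0.5, -5.0]
finger_gap: 15.7
```

```bash
python3 -c "
from h import *
goal(437.5,161,140,108.5)"
```

```text
t 4.53 pos [ 457.8 -124.4  146.3] jaw -112.5 j6 1.62 gap 15.7
dp_cm [  0.84 -12.78 -25.59] turn [139.    0.6   0.5] or [-41.   -0.4   0.4]
axes world y_t [ 0.92 -0.38 -0.01] z_t [-0.38 -0.92 -0.  ] x_t [-0.007  0.007 -1.   ]
```

Emit:
jog_arm(turn=[[0, 0, 0], [0, 0, 0], [0, 0, 0], [0, 0, 0], [0, 0, 0], [0, 0, 0]], dp=[[0, -1, -2.1], [0, -2.2, -4.4], [0, -2.2, -4.4], [0, -2.2, -4.4], [0, -2.2, -4.4], [0, -1.8, -3.6]], gripper=[1, 1, 1, 1, 1, 1])

```text
clock: 5.28
eef_pos: [438.2, 141.0, 147.8]
eef_rot: [-1.849, 1.56, 2.466]
wrist_force: [1.3, -0.1, -5.1]
finger_gap: 15.6
```

Emit:
jog_arm(turn=[[-8.2, 0, 0], [-8.2, 0, 0], [-8.2, 0, 0], [-8.2, 0, 0], [-8.2, 0, 0], [0, 0, 0]], dp=[[0, 0, 0], [0, 0, 0], [0, 0, 0], [0, 0, 0], [0, 0, 0], [0, 0, 0]], gripper=[1, 1, 1, 1, 1, 1])

```text
clock: 6.02
eef_pos: [435.0, 144.0, 145.0]
eef_rot: [-2.297, 1.554, 2.759]
wrist_force: [0.6, -0.2, -4.8]
finger_gap: 15.6
```

```bash
python3 -c "
from h import *
goal(437.5,161,140,108.5)"
```

```text
t 6.03 pos [435. 144. 145.] jaw -70.3 j6 1.46 gap 15.6
dp_cm [ 0.51  0.81 -1.51] turn [-178.8   -1.1   -1. ] or [ 1.2 -0.6  0.7]
axes world y_t [ 0.94  0.34 -0.01] z_t [ 0.34 -0.94 -0.01] x_t [-0.015  0.006 -1.   ]
```

Emit:
jog_arm(turn=[[1.2, -0.6, 0.7], [0, 0, 0], [0, 0, 0]], dp=[[0.4, 0.8, -1.5], [0, 0, 0], [0, 0, 0]], gripper=[1, 1, 1])

```text
clock: 6.4
eef_pos: [436.9, 160.7, 140.4]
eef_rot: [-1.829, 1.569, -3.085]
wrist_force: [-0.1, -0.4, -5.1]
finger_gap: 15.7
```

```bash
python3 - <<'E'
from h import *
goal(437.5,161,86,108.5)
for n in("top","side","wrist"):
    c=calibration(n);p,d=camera(n);np.savez(f"pics/{n}2.npz",p=p,d=d)
    if n=="top":p=cv2.resize(p[80:320,120:440],None,fx=2,fy=2)
    cv2.imwrite(f"pics/{n}2.png",p[:,:,::-1])
    W=world(d,n,c)
    f=np.load(f"pics/{n}2.npz");hsv=cv2.cvtColor(f["p"],cv2.COLOR_RGB2HSV)
    m=(abs(W[...,0]-437)<90)&(abs(W[...,1]-161)<90)&(W[...,2]>115)&(W[...,2]<150)&(hsv[...,1]<60)&(hsv[...,2]>130)&(d>0)
    if m.sum()>20:print(n,m.sum(),cv2.minAreaRect(W[m][:,:2].astype(np.float32)),np.median(W[m][:,2]))
E
```

```text
t 6.4 pos [436.9 160.7 140.4] jaw -72.0 j6 1.53 gap 15.7
dp_cm [ 5.44  0.07 -0.01] turn [179.5   0.2   0. ] or [-0.5 -0.   0.1]
axes world y_t [ 0.95  0.31 -0.  ] z_t [ 0.31 -0.95 -0.  ] x_t [-0.002 -0.    -1.   ]
top 311 ((438.6211853027344, 163.11557006835938), (109.64537811279297, 109.01100158691406), 18.796104431152344) 130.38210739964893
side 867 ((437.07781982421875, 162.19725036621094), (110.80615997314453, 113.68206024169922), 17.771934509277344) 131.4225929656393
wrist 19770 ((440.7576904296875, 161.78553771972656), (101.62478637695312, 110.52079010009766), 17.910436630249023) 129.82212684557354
```

View pics/top2.png

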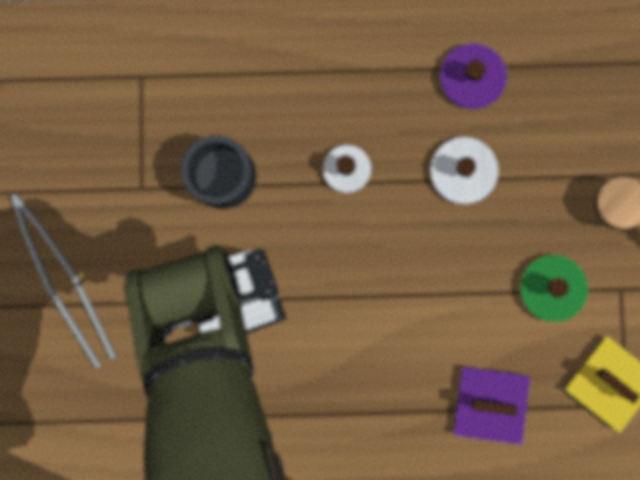

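View pics/side2.png

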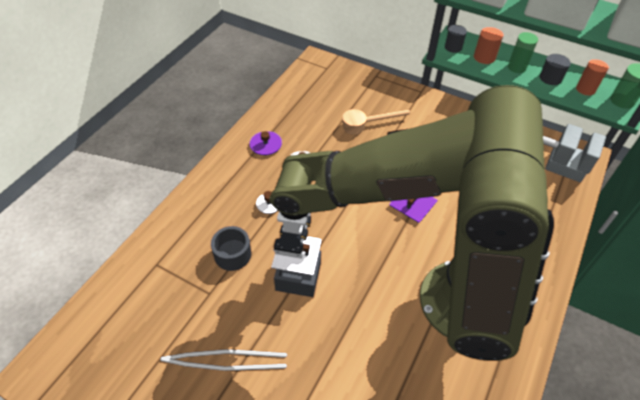

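View pics/wrist2.png

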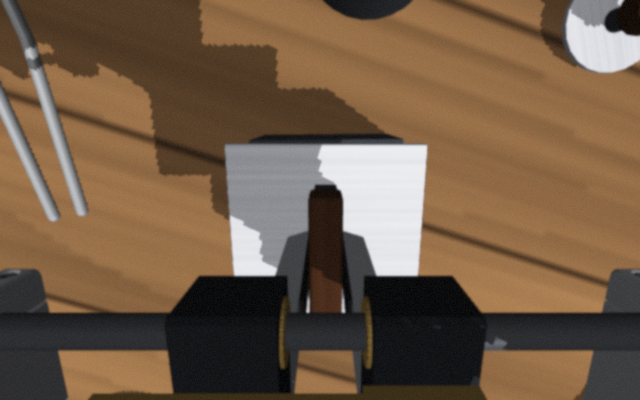

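The three views show the cover level over the square mould: about (265,255) in side, and (325,215) in wrist with the mould's rim parallel behind it. The offset is about +1 in x and +2 mm in y. I'll correct it and lower.

Emit:
jog_arm(turn=[[0, 0, 0], [0, 0, 0], [0, 0, 0]], dp=[[1.5, -0.2, 0.2], [2, 0, 0], [0, 0, 0]], gripper=[1, 1, 1])

```text
clock: 6.92
eef_pos: [435.2, 157.1, 103.0]
eef_rot: [-1.753, 1.568, -3.011]
wrist_force: [0.1, -0.6, -4.4]
finger_gap: 15.3
```

```bash
python3 -c "
from h import *
goal(436,158.8,86,108.5)"
```

```text
t 6.92 pos [435.2 157.1 103. ] jaw -72.0 j6 1.52 gap 15.3
dp_cm [ 1.7   0.14 -0.14] turn [179.5   0.2   0. ] or [-0.5 -0.   0.1]
axes world y_t [ 0.95  0.31 -0.  ] z_t [ 0.31 -0.95 -0.  ] x_t [-0.002 -0.    -1.   ]
```

Emit:
jog_arm(turn=[[0, 0, 0], [0, 0, 0], [0, 0, 0], [0, 0, 0]], dp=[[0.7, 0.14, -0.14], [0.6, 0, 0], [0.4, 0, 0], [0, 0, 0]], gripper=[1, 1, 1, 1])

```text
clock: 7.42
eef_pos: [436.7, 159.0, 85.9]
eef_rot: [-2.064, 1.57, 2.961]
wrist_force: [-0.3, -0.5, -4.0]
finger_gap: 16.0
```

```bash
python3 -c "
from h import *
goal(436,158.8,86,108.5)"
```

```text
t 7.42 pos [436.7 159.   85.9] jaw -72.1 j6 1.53 gap 16.0
dp_cm [-0.01 -0.07 -0.01] turn [1.794e+02 1.000e-01 0.000e+00] or [-0.6 -0.   0. ]
axes world y_t [ 0.95  0.31 -0.  ] z_t [ 0.31 -0.95 -0.  ] x_t [-0.001  0.    -1.   ]
```

Emit:
jog_arm(turn=[[0, 0, 0], [0, 0, 0]], dp=[[0.15, 0, 0], [0, 0, 0]], gripper=[1, 1])

```text
clock: 7.68
eef_pos: [437.0, 159.1, 86.2]
eef_rot: [2.031, 1.57, 0.773]
wrist_force: [0.3, 0.1, -5.4]
finger_gap: 15.6
```

Emit:
jog_arm(turn=[[0, 0, 0], [0, 0, 0]], dp=[[0.3, 0, 0], [0, 0, 0]], gripper=[1, 1])

```text
clock: 7.92
eef_pos: [437.9, 159.4, 86.0]
eef_rot: [1.573, 1.567, 0.316]
wrist_force: [0.3, -0.2, -5.0]
finger_gap: 16.2
```

Emit:
jog_arm(turn=[[0, 0, 0]], dp=[[0.5, -0.1, 0]], gripper=[1])

```text
clock: 8.05
eef_pos: [439.3, 159.8, 84.3]
eef_rot: [1.557, 1.561, 0.3]
wrist_force: [-10.6, -2.7, 56.2]
finger_gap: 15.6
```

Emit:
jog_arm(turn=[[0, 0, 0]], dp=[[0, 0, 0]], gripper=[1])

```text
clock: 8.18
eef_pos: [439.7, 159.9, 84.8]
eef_rot: [1.557, 1.559, 0.3]
wrist_force: [0.1, -0.5, -4.5]
finger_gap: 15.9
```

Emit:
jog_arm(turn=[[0, 0, 0], [0, 0, 0], [0, 0, 0], [0, 0, 0], [0, 0, 0]], dp=[[0, 0, 0], [0, 0, 0], [0, 0, 0], [0, 0, 0], [0, 0, 0]], gripper=[0, 0, 0, 0, 0])

```text
clock: 8.8
eef_pos: [439.8, 159.9, 84.1]
eef_rot: [1.559, 1.559, 0.302]
wrist_force: [0.8, -0.8, -0.2]
finger_gap: 62.7
```

Emit:
jog_arm(turn=[[0, 0, 0], [0, 0, 0], [0, 0, 0], [0, 0, 0]], dp=[[-2, 0, 0], [-4, 0, 0], [-4, 0, 0], [0, 0, 0]], gripper=[0, 0, 0, 0])

```text
clock: 9.3
eef_pos: [438.3, 159.5, 186.6]
eef_rot: [1.561, 1.561, 0.304]
wrist_force: [-0.5, -0.1, -0.2]
finger_gap: 93.9
```

```bash
python3 - <<'E'
from h import *
goal(637.5,-204.5,180,67)
for n in("side","wrist"):
    c=calibration(n);p,d=camera(n);np.savez(f"pics/{n}3.npz",p=p,d=d)
    cv2.imwrite(f"pics/{n}3.png",p[:,:,::-1])
    W=world(d,n,c);hsv=cv2.cvtColor(p,cv2.COLOR_RGB2HSV)
    b=(abs(W[...,0]-437)<80)&(abs(W[...,1]-161)<80)&(d>0)
    m=b&(W[...,2]>66)&(W[...,2]<90)&(hsv[...,1]<60)&(hsv[...,2]>110)
    if m.sum()>20:
        q=W[m];A=np.c_[q[:,:2]-[437,161],np.ones(len(q))];print(n,"plate",m.sum(),cv2.minAreaRect(q[:,:2].astype(np.float32)),"plane",np.linalg.lstsq(A,q[:,2],rcond=None)[0])
    m=b&(W[...,2]>107)&(W[...,2]<127)
    if m.sum()>20:print(n,"bar",m.sum(),cv2.minAreaRect(W[m][:,:2].astype(np.float32)),np.median(W[m][:,2]))
E
```

```text
t 9.3 pos [438.3 159.5 186.6] jaw -72.0 j6 1.53 gap 93.9
dp_cm [ 0.74  7.72 40.76] turn [-139.     0.7   -0.3] or [41.  -0.2 -0.5]
axes world y_t [0.95 0.31 0.01] z_t [ 0.31 -0.95  0.  ] x_t [ 0.01   0.003 -1.   ]
side plate 1189 ((437.0768127441406, 160.51348876953125), (112.89871978759766, 113.55834197998047), 17.7163028717041) plane [ 8.85526427e-03 -4.75130891e-03  7.65410897e+01]
side bar 123 ((438.1385498046875, 160.52951049804688), (69.6229248046875, 19.919355392456055), 17.56034278869629) 115.72266794239499
wrist plate 13966 ((436.6856994628906, 159.17221069335938), (112.86140441894531, 111.30010986328125), 18.07554817199707) plane [ 1.45214480e-03 -3.39820316e-04  7.51839939e+01]
wrist bar 1960 ((438.7021789550781, 159.32742309570312), (69.72603607177734, 16.0108642578125), 17.414567947387695) 115.07875615168159
```

View pics/side3.png

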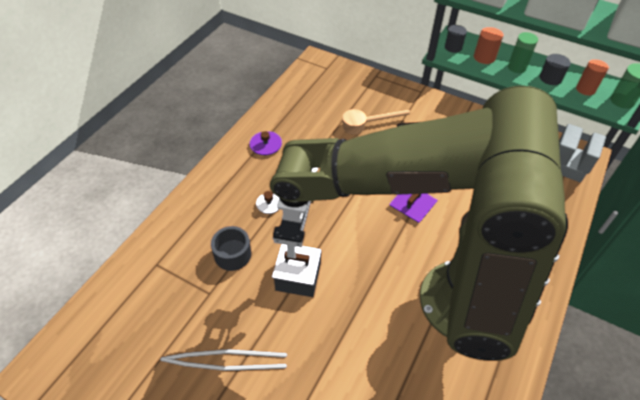

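View pics/wrist3.png

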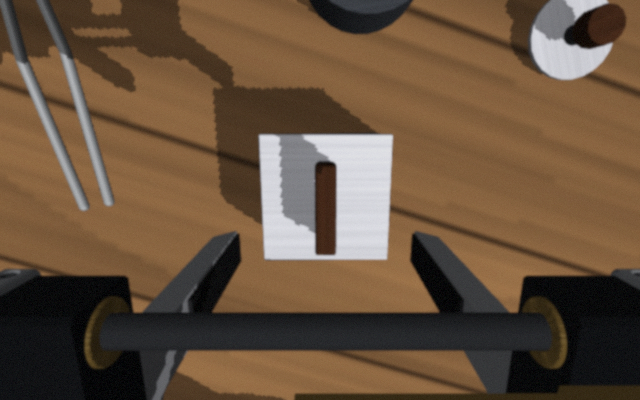

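The wrist and side pictures show the square cover flat on its mould, with the plate centred at (325,197) in wrist. Plate top is 76, bar top 115–116, centre within about 2 mm, slope below 0.01 and angle about 18°. Next is the round cover.

Emit:
jog_arm(turn=[[0, 0, 0], [0, 0, 0], [0, 0, 0], [0, 0, 0], [0, 0, 0], [0, 0, 0], [0, 0, 0], [0, 0, 0]], dp=[[0, 1.1, 5.8], [0, 1.1, 5.8], [0, 1.1, 5.8], [0, 1.1, 5.8], [0, 1.1, 5.8], [0, 1.1, 5.8], [0, 0.8, 4.2], [0, 0, 0]], gripper=[0, 0, 0, 0, 0, 0, 0, 0])

```text
clock: 10.4
eef_pos: [629.6, -199.2, 168.1]
eef_rot: [-2.313, 1.556, 2.716]
wrist_force: [-0.3, -0.1, -0.3]
finger_gap: 93.7
```

```bash
python3 - <<'E'
from h import *
goal(637.5,-204.5,28,108)
n="wrist"
c=calibration(n);p,d=camera(n);np.savez(f"pics/{n}4.npz",p=p,d=d)
cv2.imwrite(f"pics/{n}4.png",p[:,:,::-1])
W=world(d,n,c)
m=(abs(W[...,0]-637)<60)&(abs(W[...,1]+204)<60)&(W[...,2]>50)&(W[...,2]<66)&(d>0)
print(m.sum(),cv2.minAreaRect(W[m][:,:2].astype(np.float32)),np.median(W[m][:,2]))
E
```

```text
t 10.4 pos [ 629.6 -199.2  168.1] jaw -71.9 j6 0.89 gap 93.7
dp_cm [14.    0.73  0.88] turn [-179.9   -1.    -0.9] or [ 0.1 -0.6  0.6]
axes world y_t [ 0.95  0.31 -0.01] z_t [ 0.31 -0.95 -0.01] x_t [-0.013  0.006 -1.   ]
1031 ((636.5299072265625, -207.36622619628906), (30.790124893188477, 31.190505981445312), 17.6903076171875) 55.099266290373464
```

View pics/wrist4.png

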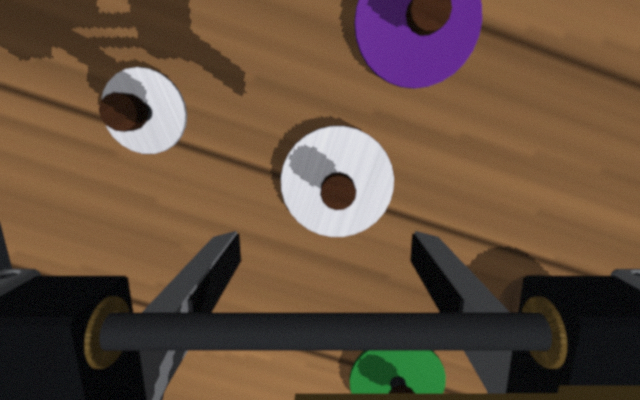

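The wrist view shows the full-size silver round at (338,183) with its knob at (338,191), centre about (637,-206). The smaller spare is apart at (143,110). I'll descend on the full-size one.

Emit:
jog_arm(turn=[[0, -0.6, 0.6], [0, 0, 0], [0, 0, 0], [0, 0, 0]], dp=[[4, 0.5, 0.9], [4.5, 0, 0], [3.5, 0, 0], [0, 0, 0]], gripper=[0, 0, 0, 0])

```text
clock: 10.95
eef_pos: [634.5, -199.9, 42.6]
eef_rot: [-2.234, 1.567, 2.799]
wrist_force: [0.7, -0.3, 1.6]
finger_gap: 93.7
```

```bash
python3 -c "
from h import *
goal(637,-206,28,108)"
```

```text
t 10.95 pos [ 634.5 -199.9   42.6] jaw -71.6 j6 0.89 gap 93.7
dp_cm [1.46 0.05 0.66] turn [-179.6   -0.2   -0.2] or [ 0.4 -0.1  0.2]
axes world y_t [ 0.95  0.32 -0.  ] z_t [ 0.32 -0.95 -0.  ] x_t [-0.003  0.001 -1.   ]
```

Emit:
jog_arm(turn=[[0, 0, 0], [0, 0, 0], [0, 0, 0]], dp=[[1.2, 0, 0.7], [0.3, 0, 0], [0, 0, 0]], gripper=[0, 0, 0.3])

```text
clock: 11.32
eef_pos: [638.1, -206.6, 30.4]
eef_rot: [0.853, 1.57, -0.396]
wrist_force: [0.3, -0.1, -0.3]
finger_gap: 87.1
```

```bash
python3 -c "
from h import *
goal(637,-206,28,108)"
```

```text
t 11.32 pos [ 638.1 -206.6   30.4] jaw -71.6 j6 0.88 gap 87.1
dp_cm [ 0.24 -0.09 -0.09] turn [-1.796e+02  1.000e-01  1.000e-01] or [ 0.4  0.  -0. ]
axes world y_t [0.95 0.32 0.  ] z_t [ 0.32 -0.95  0.  ] x_t [ 0.001 -0.    -1.   ]
```

Emit:
jog_arm(turn=[[0, 0, 0], [0, 0, 0], [0, 0, 0], [0, 0, 0], [0, 0, 0], [0, 0, 0], [0, 0, 0], [0, 0, 0]], dp=[[0.3, -0.1, -0.1], [0, 0, 0], [0, 0, 0], [0, 0, 0], [0, 0, 0], [0, 0, 0], [0, 0, 0], [0, 0, 0]], gripper=[1, 1, 1, 1, 1, 1, 1, 1], grip_force=40)

```text
clock: 12.32
eef_pos: [637.4, -206.2, 28.9]
eef_rot: [0.892, 1.567, -0.357]
wrist_force: [0.5, -0.3, -0.1]
finger_gap: 31.2
```

```bash
python3 -c "
from h import *
goal(637,-206,28,108)"
```

```text
t 12.32 pos [ 637.4 -206.2   28.9] jaw -71.6 j6 0.88 gap 31.2
dp_cm [ 0.09 -0.04 -0.03] turn [-179.6    0.2    0.2] or [ 0.4  0.1 -0.1]
axes world y_t [0.95 0.32 0.  ] z_t [ 0.32 -0.95  0.  ] x_t [ 0.003 -0.001 -1.   ]
```

Emit:
jog_arm(turn=[[0, 0, 0], [0, 0, 0], [0, 0, 0], [0, 0, 0], [0, 0, 0]], dp=[[-2, 0, 0], [-4, 0, 0], [-4, 0, 0], [-2, 0, 0], [0, 0, 0]], gripper=[1, 1, 1, 1, 1])

```text
clock: 12.95
eef_pos: [636.6, -205.7, 156.5]
eef_rot: [0.919, 1.567, -0.33]
wrist_force: [0.1, 0.6, -3.4]
finger_gap: 31.4
```

```bash
python3 -c "
from h import *
goal(639,190.5,148,108)"
```

```text
t 12.95 pos [ 636.6 -205.7  156.5] jaw -71.6 j6 0.88 gap 31.4
dp_cm [  0.81  12.76 -37.51] turn [-179.6    0.2    0.2] or [ 0.4  0.1 -0.2]
axes world y_t [0.95 0.32 0.  ] z_t [ 0.32 -0.95  0.  ] x_t [ 0.003 -0.001 -1.   ]
```

Emit:
jog_arm(turn=[[0, 0, 0], [0, 0, 0], [0, 0, 0], [0, 0, 0], [0, 0, 0], [0, 0, 0], [0, 0, 0], [0, 0, 0]], dp=[[0, 0.8, -2.2], [0, 1.75, -5.2], [0, 1.75, -5.2], [0, 1.75, -5.2], [0, 1.75, -5.2], [0, 1.75, -5.2], [0, 1.75, -5.2], [0, 1.2, -3.2]], gripper=[1, 1, 1, 1, 1, 1, 1, 1])

```text
clock: 13.95
eef_pos: [633.1, 199.0, 148.5]
eef_rot: [-1.901, 1.562, 3.133]
wrist_force: [0.5, 0.2, -3.0]
finger_gap: 31.3
```

Emit:
jog_arm(turn=[[0, 0, 0]], dp=[[0, 0, 0]], gripper=[1])

```text
clock: 14.08
eef_pos: [631.6, 202.4, 147.2]
eef_rot: [-1.891, 1.56, -3.137]
wrist_force: [-0.3, -0.5, -3.0]
finger_gap: 30.7
```

```bash
python3 -c "
from h import *
goal(639,190.5,145,108)"
```

```text
t 14.07 pos [631.6 202.4 147.2] jaw -71.4 j6 1.5 gap 30.7
dp_cm [0.22 0.32 1.37] turn [-179.4   -1.    -0.3] or [ 0.6 -0.2  0.6]
axes world y_t [ 0.95  0.32 -0.01] z_t [ 0.32 -0.95 -0.  ] x_t [-0.011 -0.    -1.   ]
```

Emit:
jog_arm(turn=[[0, -0.2, 0.6], [0, 0, 0], [0, 0, 0]], dp=[[0, 0.3, 1.4], [0, 0, 0], [0, 0, 0]], gripper=[1, 1, 1])

```text
clock: 14.45
eef_pos: [638.7, 187.7, 145.9]
eef_rot: [-1.359, 1.569, -2.606]
wrist_force: [-0.1, -0.3, -2.4]
finger_gap: 31.2
```

```bash
python3 - <<'E'
from h import *
goal(639,190.5,89,108)
for n in("top","side","wrist"):
    c=calibration(n);p,d=camera(n)
    cv2.imwrite(f"pics/{n}5.png",p[:,:,::-1])
    W=world(d,n,c);hsv=cv2.cvtColor(p,cv2.COLOR_RGB2HSV)
    b=(abs(W[...,0]-639)<90)&(abs(W[...,1]-190)<90)&(d>0)
    m=b&(W[...,2]>120)&(W[...,2]<150)&(hsv[...,1]<60)&(hsv[...,2]>110)
    if m.sum()>20:
        q=W[m][:,:2];h=cv2.convexHull(q.astype(np.float32));print(n,m.sum(),"rect",cv2.minAreaRect(h),"circle",cv2.minEnclosingCircle(h),np.median(W[m][:,2]))
E
```

```text
t 14.45 pos [638.7 187.7 145.9] jaw -71.4 j6 1.48 gap 31.2
dp_cm [ 5.69  0.13 -0.26] turn [-1.794e+02 -1.000e-01  0.000e+00] or [0.6 0.  0.1]
axes world y_t [ 0.95  0.32 -0.  ] z_t [ 0.32 -0.95  0.  ] x_t [-0.001 -0.001 -1.   ]
top 227 rect ((644.7613525390625, 154.6435546875), (98.84526062011719, 37.1300048828125), 7.7357707023620605) circle ((642.693359375, 170.12081909179688), 49.468971252441406) 133.18791204246395
side 741 rect ((627.217529296875, 191.498779296875), (109.19377899169922, 92.15433502197266), 70.15413665771484) circle ((635.7445678710938, 188.25094604492188), 55.39099884033203) 133.7203574592702
wrist 16258 rect ((639.8294677734375, 188.56204223632812), (104.63793182373047, 105.85954284667969), 62.5102424621582) circle ((637.3414306640625, 187.17852783203125), 54.86610412597656) 132.33386119328537
```

View pics/side5.png

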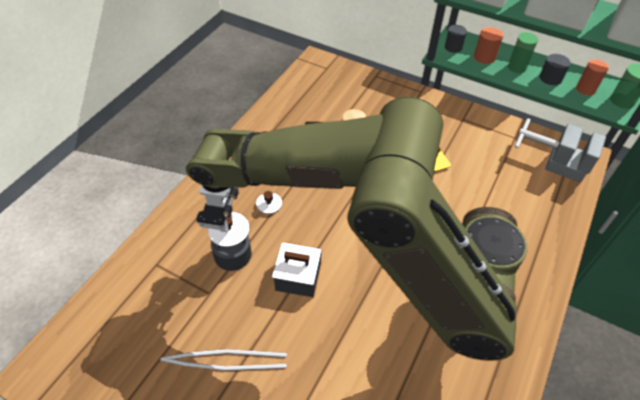

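View pics/wrist5.png

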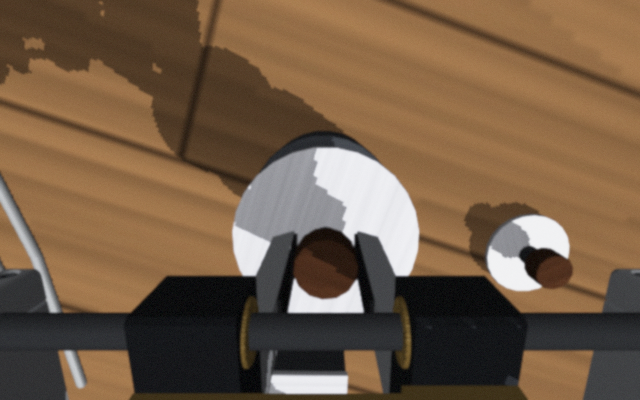

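The side view (230,235) and wrist view (325,215) show the round cover level above the round mould. It needs about +1.5 in x and +3 mm in y. I'll correct it while lowering.

Emit:
jog_arm(turn=[[0, 0, 0], [0, 0, 0], [0, 0, 0]], dp=[[1.5, 0.25, -0.25], [2.2, 0, 0], [0, 0, 0]], gripper=[1, 1, 1])

```text
clock: 14.98
eef_pos: [640.0, 191.6, 106.2]
eef_rot: [-1.495, 1.568, -2.741]
wrist_force: [-0.8, -0.5, -2.0]
finger_gap: 31.7
```

```bash
python3 -c "
from h import *
goal(639.5,191,89,108)"
```

```text
t 14.97 pos [640.  191.6 106.2] jaw -71.4 j6 1.48 gap 31.7
dp_cm [ 1.72 -0.07  0.04] turn [-179.4   -0.2    0. ] or [0.6 0.  0.1]
axes world y_t [ 0.95  0.32 -0.  ] z_t [ 0.32 -0.95  0.  ] x_t [-0.002 -0.001 -1.   ]
```

Emit:
jog_arm(turn=[[0, 0, 0], [0, 0, 0], [0, 0, 0], [0, 0, 0]], dp=[[0.7, 0, 0], [0.6, 0, 0], [0.4, 0, 0], [0, 0, 0]], gripper=[1, 1, 1, 1])

```text
clock: 15.48
eef_pos: [640.6, 192.0, 89.3]
eef_rot: [-1.103, 1.57, -2.349]
wrist_force: [-0.5, -0.1, -3.5]
finger_gap: 31.1
```

```bash
python3 -c "
from h import *
goal(639.5,191,89,108)"
```

```text
t 15.47 pos [640.6 192.   89.3] jaw -71.4 j6 1.48 gap 31.1
dp_cm [ 0.03 -0.13  0.06] turn [-1.794e+02 -1.000e-01  0.000e+00] or [0.6 0.  0. ]
axes world y_t [ 0.95  0.32 -0.  ] z_t [ 0.32 -0.95  0.  ] x_t [-0. -0. -1.]
```

The plug is inside and the plate is about 1 mm from the rim, so I'll release and lift.

Emit:
jog_arm(turn=[[0, 0, 0], [0, 0, 0], [0, 0, 0], [0, 0, 0], [0, 0, 0]], dp=[[0.1, 0, 0], [0, 0, 0], [0, 0, 0], [0, 0, 0], [0, 0, 0]], gripper=[1, 0, 0, 0, 0])

```text
clock: 16.1
eef_pos: [641.4, 192.1, 90.2]
eef_rot: [1.329, 1.568, 0.083]
wrist_force: [0.4, 0.4, -0.2]
finger_gap: 67.7
```

Emit:
jog_arm(turn=[[0, 0, 0], [0, 0, 0], [0, 0, 0], [0, 0, 0], [0, 0, 0], [0, 0, 0]], dp=[[0, 0, 0], [-2, 0, 0], [-4, 0, 0], [-4, 0, 0], [-1, 0, 0], [0, 0, 0]], gripper=[0, 0, 0, 0, 0, 0])

```text
clock: 16.85
eef_pos: [641.1, 192.1, 207.5]
eef_rot: [1.401, 1.566, 0.155]
wrist_force: [-0.0, -0.6, 0.2]
finger_gap: 94.0
```

```bash
cat > chk.py <<'E'
from h import *
import sys
k=sys.argv[1]
s=manip.read_state();print(s["clock"],s["eef_pos"].round(1),s["wrist_force"].round(1),s["finger_gap"])
for n in sys.argv[2:]:
    c=calibration(n);p,d=camera(n)
    cv2.imwrite(f"pics/{n}{k}.png",p[:,:,::-1])
    W=world(d,n,c);hsv=cv2.cvtColor(p,cv2.COLOR_RGB2HSV)
    for nm,x,y in(("round",639,191),("square",437,161)):
        b=(abs(W[...,0]-x)<80)&(abs(W[...,1]-y)<80)&(d>0)
        m=b&(W[...,2]>66)&(W[...,2]<90)&(hsv[...,1]<60)&(hsv[...,2]>110)
        if m.sum()>20:
            q=W[m];A=np.c_[q[:,:2]-[x,y],np.ones(len(q))];r=cv2.minAreaRect(q[:,:2].astype(np.float32))
            print(n,nm,"plate",m.sum(),np.round(r[0],1),np.round(r[1],1),round(r[2],1),"plane",np.linalg.lstsq(A,q[:,2],rcond=None)[0].round(3))
        m=b&(W[...,2]>107)&(W[...,2]<127)
        if m.sum()>20:
            r=cv2.minAreaRect(W[m][:,:2].astype(np.float32));print(n,nm,"head",m.sum(),np.round(r[0],1),np.round(r[1],1),round(r[2],1),np.median(W[m][:,2]).round(1))
E
python3 chk.py 6 side wrist
```

```text
16.85 [641.1 192.1 207.5] [-0.  -0.6  0.2] 93.95508080174159
side round plate 921 [637.8 192.8] [110.5 109.9] 68.9 plane [0.0000e+00 5.0000e-03 7.6722e+01]
side round head 106 [638.3 193.4] [30.4 31.1] 78.8 115.8
side square plate 1263 [437.4 160. ] [113.  116.1] 17.9 plane [ 6.0000e-03 -4.0000e-03  7.6626e+01]
side square head 180 [437.4 160.7] [69.3 19.5] 18.8 115.6
wrist round plate 9558 [639.5 191.3] [108.8 109.5] 78.3 plane [-1.0000e-03  1.0000e-03  7.5171e+01]
wrist round head 1187 [639.7 191.8] [31.  31.1] 18.3 115.1
wrist square plate 4066 [444.3 161.5] [ 63.1 110.3] 18.5 plane [2.0000e-03 1.0000e-03 7.5203e+01]
wrist square head 407 [462.2 167. ] [22.9 16.1] 21.3 114.8
```

View pics/wrist6.png

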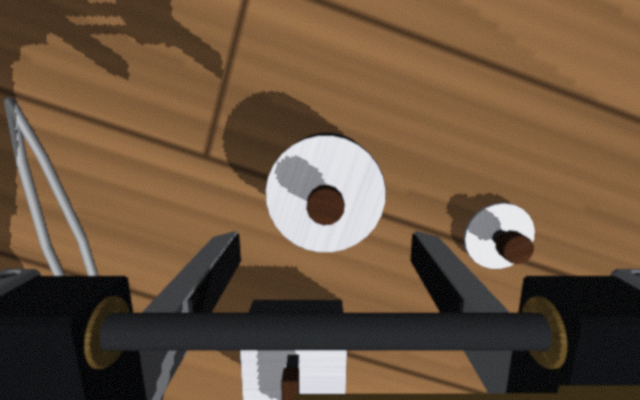

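The wrist picture shows the round cover seated at (325,193). Both plate tops are at 75–77 and both heads at 115–116. I'll move the arm clear for an unblocked last look from above.

Emit:
jog_arm(turn=[[0, 0, 0], [0, 0, 0], [0, 0, 0], [0, 0, 0], [0, 0, 0], [0, 0, 0], [0, 0, 0], [0, 0, 0]], dp=[[0, -4, 4.3], [0, -4, 4.3], [0, -4, 4.3], [0, -4, 4.3], [0, -4, 4.3], [0, -4, 4.3], [0, -3, 3.3], [0, 0, 0]], gripper=[0, 0, 0, 0, 0, 0, 0, 0])

```text
clock: 17.95
eef_pos: [468.0, -179.5, 194.6]
eef_rot: [-2.064, 1.556, 2.973]
wrist_force: [0.0, -1.2, -0.1]
finger_gap: 94.2
```

```bash
python3 chk.py 7 top side; python3 - <<'E'
import cv2
a=cv2.imread("pics/top7.png")[110:270,180:380];b=cv2.imread("pics/side7.png")[200:320,190:350]
cv2.imwrite("pics/f7.png",cv2.hconcat([cv2.resize(a,(400,320)),cv2.resize(b,(400,320))]))
E
```

```text
17.95 [ 468.  -179.5  194.6] [ 0.  -1.2 -0.1] 94.24876490967878
top round plate 865 [640.9 194. ] [109.9 108.2] 89.0 plane [3.0000e-03 4.0000e-03 7.6071e+01]
top round head 87 [640.5 194.3] [29.4 30.2] 75.0 115.3
top square plate 1133 [439.3 161.3] [112.3 110.8] 18.2 plane [9.0000e-03 2.0000e-03 7.5501e+01]
top square head 132 [441.  161.7] [70.4 15.5] 17.6 115.3
side round plate 907 [638.8 193.2] [107.7 111.5] 45.8 plane [-3.0000e-03 -0.0000e+00  7.6779e+01]
side round head 103 [637.7 193.6] [31.  31.2] 57.8 115.8
side square plate 1266 [437.1 159.6] [112.6 114.9] 18.2 plane [5.0000e-03 0.0000e+00 7.6544e+01]
side square head 179 [437.9 159.4] [69.4 21.5] 18.6 115.7
```

View pics/f7.png

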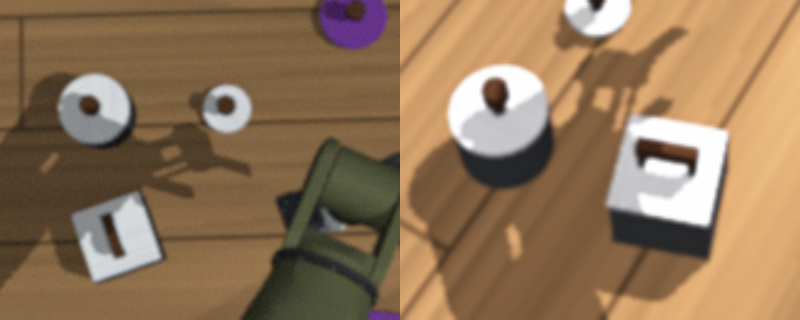

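The final crop shows both covers flat and aligned, round at (95,110) and square at (118,237) in the top half. The arm is clear of everything, so I'll hand in.

```bash
python3 -c "
from cell import order
print(order.sign_off())"
```

```text
the job is handed in; nothing more can be done
None
```

Both full-size silver covers are on their matching moulds. I handed the job in at about 18 s with the gripper open and clear. The spare and the coloured look-alikes were not touched.

Last checks from the top and side cameras, with centring held against each mould's position measured before placing:

| Cover | Off centre | Plate top above bench | Top of knob or bar above bench | Plate slope | Angle to mould sides |
|---|---|---|---|---|---|
| Round | about 2.5 mm | 76–77 mm | 115–116 mm | below 0.01 rad | – |
| Square | about 2 mm | 75.5–76.5 mm | 115–116 mm | below 0.01 rad | within 1° |

A seated cover should read 76 mm at the plate and 116 mm at the knob or bar. The views disagreed by 2–3 mm, which is about the calibration error.

- **Square cover seating:** it touched down with a brief wrist-force reading of 56 N, below the 120 N limit. The gripper drifted about 3 mm in x while seating it, which is within tolerance.
- **Not re-measured:** I did not measure the mould bodies again after placing, because the covers hide the rims. The final pictures show both covers squarely over their moulds.

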